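# Tip the stirring rods through the slot of the rod box

### The arm

A 6-joint arm with a two-finger parallel gripper is mounted at the origin on the work surface. World frame = base frame: x ahead of the robot, y to its left, z up, the work surface at z = 0. Lengths are in m, angles in degrees, forces in N, time in s.
With the tool pointing down it reaches from about 0.3 to 0.75 m from the base axis. Payload 8.5 kg.
Tool frame: the origin (TCP) lies at the very end of the fingers, on their centre line; the grasp point (between the pads) lies 19 mm behind it; x points along the fingers, y is the direction in which the jaws open and shut, and the axes are right-handed (so a half turn about x gives the same grasp; the last joint's range is limited). The gripper opens to 85 mm and grips with 20 to 120 N. Pads are 22 mm wide; open, the fingers measure 114 mm over their backs; the gripper's body (76 mm by 85 mm) begins 54 mm behind the grasp point. The pads swing forward as they close: fully open they stand 13 mm farther back than shut.
Start: joints at [55.273, 21.807, 74.336, -0, 83.858, -12.336], TCP at [0.21, 0.509, 0.198] pointing down, gripper open.
Joint ranges: [-178.18, 178.18], [-50.72, 133.34], [12.68, 142.11], [-81.47, 261.47], [9.98, 163.14], [-165.26, 165.26]. Speed limits (degrees/s): [136.94, 136.94, 180, 180, 180, 180].

### API

Orientations are given as a 3x3 rotation matrix whose columns are the frame's x, y, z axes.
In Python, from rig import sensors, cams, env gives the robot as it stands.
- The arm moves only by the shell command python3 -m crank 'ROWS' [FORCE]. ROWS is a JSON object of lists of equal length, an entry for each row: "hand": the closure in counts, from 0 (fully open) to 255 (shut); "translation": the shift along the tool's x, y, z in m, a list of three; "dr": the turn, a rotation vector about the tool's x, y, z in rad, a list of three. A call has 1 to 5 rows; each row is the pose to reach, as a shift and turn from the pose commanded when the call began, along the tool's axes at that moment; what a row does not reach only later rows make up. A row lasts 1/10 s, in which the tool goes at most 50 mm and 8.59 degrees, less where a joint would pass 70% of its speed; a pose out of reach is approached as far as the arm can. A call with a gripper value outside its range is refused whole. The fingers move at their own pace and stop on an object; FORCE is the grip in N (left out, the last holds). Time passes only in rows, so rows that repeat a pose let the fingers close. It gives the time, the measured TCP pose, the force and the opening at its end, in the units of the state.
- sensors.observe(): the state, without advancing time (a new reading comes with each control period).
- cams.get_image(name): name is "scene" or "top" or "wrist"; returns (picture, depth): 400x640x3 uint8, blue, green, red; 400x640 float32, m along the optical axis (not along the pixel's ray), 0 where there is no reading.
- cams.calibration(name): a dict with "vertical_fov" (degrees; the focal length in pixels is half the picture's height over the tangent of half this angle, whatever the lens; pixels are square), "cx", "cy" (the principal point, pixels), "distortion" ([k1, k2, p1, p2, k3] as OpenCV has them; the pictures are not rectified), "extrinsics" (4x4, takes a point from camera to world coordinates). Camera axes: x right, y down, z forward; pixel columns grow to the right and rows downward; lengths in m; the calibration is good to about 2 mm. A picture is of the moment at which its call begins: read the wrist's pose just before it. calibration takes no time and is no camera call; for the wrist camera it gives the pose at the moment of the call.
- env.close_job(): hands the job in, once; it reports no verdict.
The state is a dict: "time_s": time; "q": joint angles; "qvel": joint speeds; "joint_efforts": joint torques, N m; "position": TCP position; "tool_rot": TCP orientation; "ft_force": force on the tool from outside, world axes, zero at the start; "wrist_torque": the same for the moment, N m; "grip_width": finger opening in m.
Only numpy, scipy, OpenCV 4.12 (cv2) and the standard library are available. Lean on these libraries where they do the work, as an engineer would, in place of code of your own. Each camera call takes 0.05 s, during which the arm holds its last target. There are 200 camera calls.

### The job

Pick up the steel tray by its tab, turn it so that the rods lie along the slot of the white rod box, and tip all three rods through the slot, without touching the rods with the gripper. Then stand the empty tray back upright on the middle of its mat and let go, and after that slide the shutter fully shut over the slot. Do not disturb the bottle, the jar or the bowl.

Things in the scene. Friction and masses are not known exactly. Their poses are not given: they have to be found in the camera images.
- tray: steel tipping tray, loose, about 0.5 kg with its rods, 144 mm long. Origin: underside, straight below the middle of its grip tab. x = long axis, +y = towards its open long edge, z up. Foot plate 144 x 59 x 4 mm (y -45 to +14); upright wall 4 mm thick at y = 0, 45 mm high, with the tab on top; from the wall's foot a floor rises to the open edge; 16 mm cheeks close both ends, 136 mm apart inside
- tray_grip (a point): middle of the tray's black grip tab, 66 mm above the tray's underside; axes as the tray's. The tab is 44 (x) x 10 (y) x 44 (z) mm, from 44 to 88 mm above the underside
- tray_edge (a point): middle of the tray's open edge, 50 mm in +y from the tab, 22.5 mm above the underside; axes as the tray's. The floor rises to it at 20 degrees and has no lip: the rods lie against the wall while the tray is upright, begin to roll off this edge when the tray is tipped a little over 20 degrees towards its +y, and are all out by 40 degrees
- mat: black rubber drip mat, fixed, 200 (x) x 150 (y) x 4 mm, on which the tray stands at the start (about its middle). Origin: centre of its underside, so the mat's top is at z = 4 mm
- box: rod box, fixed: white plastic, 200 (x) x 120 (y) x 70 (z) mm, with a steel lid that has one slot along x. Origin: centre of its underside. Slot 156 mm long, 30 mm wide (y -25 to +5 mm). On its -y side 35 mm of bare lid; on its +y side the sliding shutter is parked. Lid and walls 5 mm thick, inner floor at 5 mm
- slot (a point): middle of the slot, level with the lid's top (box frame: y = -10 mm, z = 70 mm); axes as the box's
- shutter (a joint): travel of the slot's shutter in m: 0 = parked beside the slot (wide open), 0.036 = fully shut over the slot (its stop). It slides on the lid towards the box's -y. It starts at 0 to 0.004. Sliding takes about 2 N and it stays where it is left
- shutter_tab (a point): top middle of the shutter's black grip tab, moving with it (box frame: y = 12 mm less the travel, z = 104 mm). The tab is 44 (box x) x 10 (box y) mm, 34 mm above the lid. On both sides of it a steel lip 8 mm thick, 18 mm above the lid, 172 mm long in all; behind (+y) a flat plate 30 mm wide, 4 mm above the lid. Parked, the lip stands 2 mm beyond the slot
- bottle: bystander: white bottle with grey cap, 64 mm across, 160 mm tall, loose; origin: centre of its underside
- jar: bystander: amber jar, 64 mm across, 90 mm tall, loose; origin: centre of its underside
- bowl: bystander: small steel bowl, 90 mm across, 45 mm tall, loose; origin: centre of its underside
- rod1: white plastic stirring rod with round ends, 10 mm thick, 130 mm long, 22 g, loose, lying in the tray along its long axis; origin: its centre, x along the rod
- rod2: white plastic stirring rod with round ends, 10 mm thick, 130 mm long, 22 g, loose, lying in the tray along its long axis; origin: its centre, x along the rod
- rod3: white plastic stirring rod with round ends, 10 mm thick, 130 mm long, 22 g, loose, lying in the tray along its long axis; origin: its centre, x along the rod
Things that resemble listed ones, but are neither listed nor needed, are in the scene too. Leave any green, orange or purple look-alike of the tray alone.

How it is judged (in metres and radians):
On the way, in this order (a step that is already met when the one before it is completed fails the run):
1. all three rods lie inside the rod box (z of rod1 in the frame of box between 0 and 0.05 m and x of rod1 in the frame of box between -0.1 and 0.1 m and y of rod1 in the frame of box between -0.06 and 0.06 m and angle between rod1's own x axis and vertical between 1.25 and 1.89 rad and z of rod2 in the frame of box between 0 and 0.05 m and x of rod2 in the frame of box between -0.1 and 0.1 m and y of rod2 in the frame of box between -0.06 and 0.06 m and angle between rod2's own x axis and vertical between 1.25 and 1.89 rad and z of rod3 in the frame of box between 0 and 0.05 m and x of rod3 in the frame of box between -0.1 and 0.1 m and y of rod3 in the frame of box between -0.06 and 0.06 m and angle between rod3's own x axis and vertical between 1.25 and 1.89 rad), for 0.2 s.
2. the tray stands upright on its mat, let go, with the shutter still open (horizontal distance between tray and mat below 0.045 m and angle between tray's own z axis and vertical below 0.08 rad and height (world z) of tray below 0.008 m and contact force between the fingers and tray below 0.1 N and linear speed of tray below 0.02 m/s and value of joint shutter below 0.02 m), for 0.2 s.
At the end, for the whole second after the job is handed in: all three rods lie inside the rod box below its lid (centre less than 50 mm above the bench, within 18 degrees of level); the tray stands at rest and released on the mat, within 5 degrees of upright and with its origin within 45 mm of the mat's centre; the shutter is shut to within 3 mm of its stop (all of step 1 and horizontal distance between tray and mat below 0.045 m and angle between tray's own z axis and vertical below 0.08 rad and height (world z) of tray below 0.008 m and contact force between the fingers and tray below 0.1 N and linear speed of tray below 0.02 m/s and value of joint shutter above 0.033 m); the robot touches nothing.
It fails at once if the gripper touches a rod (contact force between the fingers and rod1 above 0.5 N or contact force between the fingers and rod2 above 0.5 N or contact force between the fingers and rod3 above 0.5 N).
It fails at once if the bottle, jar or bowl is moved more than 25 mm or knocked over (distance of any of bottle, jar, bowl from where it was at the start of the episode above 0.025 m or angle between any of bottle, jar, bowl's own z axis and vertical above 0.3 rad).
It also fails if it takes over 66 s, if anything falls off the work surface, if the arm or the gripper's body presses on something with over 40 N, if the wrist force passes 120 N, or if a joint passes its speed limit or range.

## Working session

There is one attempt and no reset: what is moved stays moved. The work goes in short steps, Python scripts to look and compute and a shell command to move; the robot and the scene stay as the last step left them, time stands still between calls to the robot, and variables do not carry over. Pictures are saved under pics/ and viewed, about 8 in all and at most 12, crops included, and the job is handed in when it is done.

```bash
ls; mkdir -p pics; python3 - <<'E'
from rig import sensors,cams
import cv2,numpy as np
s=sensors.observe();print(s)
for n in("scene","top"):
    im,d=cams.get_image(n);cv2.imwrite(f"pics/{n}0.png",im);np.savez(f"pics/{n}0.npz",im=im,d=d)
    c=cams.calibration(n);print(n,c)
E
```

```text
pics
{'time_s': 0.0, 'q': array([ 5.52722961e+01,  2.18403206e+01,  7.43854898e+01, -4.14703558e-05,
        8.38595966e+01, -1.23387117e+01]), 'qvel': array([-0.02274308,  0.01551134, -0.02892012,  0.00914652, -0.05960665,
        0.01304632]), 'joint_efforts': array([ 1.13022134e-04, -4.48456764e+01, -2.31279856e+01, -3.08063127e-04,
        4.70414801e-03, -1.20161869e-05]), 'position': array([0.20931283, 0.50823092, 0.19721377]), 'tool_rot': array([[-8.48587877e-04,  3.80892053e-01,  9.24619124e-01],
       [-1.22551457e-03,  9.24618366e-01, -3.80892866e-01],
       [-9.99998889e-01, -1.45635528e-03, -3.17831175e-04]]), 'ft_force': array([ 0.39042755,  0.30058542, -0.60871597]), 'wrist_torque': array([0.01623785, 0.02014225, 0.01193671]), 'grip_width': 0.08572497341385776}
scene {'vertical_fov': 45.2840137892491, 'cx': 327.0430140114299, 'cy': 193.67326670410645, 'distortion': array([-0.08685361,  0.        ,  0.        ,  0.        ,  0.        ]), 'extrinsics': array([[-0.82086211,  0.48476245, -0.30197808,  0.86968071],
       [ 0.57108894,  0.69063007, -0.44372011,  0.59004123],
       [-0.00654371, -0.53668936, -0.84375453,  1.05333189],
       [ 0.        ,  0.        ,  0.        ,  1.        ]])}
top {'vertical_fov': 56.730080086847366, 'cx': 313.6151982232575, 'cy': 203.32916886932014, 'distortion': array([-0.08327966,  0.        ,  0.        ,  0.        ,  0.        ]), 'extrinsics': array([[ 0.0171469 , -0.98931396,  0.14478907,  0.35447864],
       [-0.99980851, -0.01833114, -0.00684884,  0.09526132],
       [ 0.0094298 , -0.14464391, -0.98943884,  1.09256835],
       [ 0.        ,  0.        ,  0.        ,  1.        ]])}
```

View pics/top0.png

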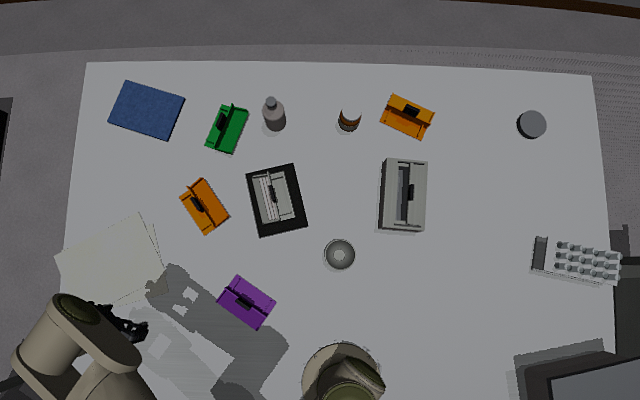

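View pics/scene0.png

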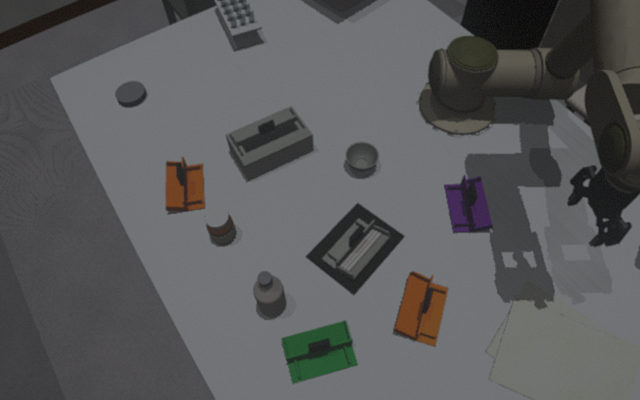

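The steel tray on the black mat is at about (275,198) in the top view, with its rods on the left (+y world) side. Green (227,128), orange (205,205 and 407,117) and purple (246,302) are the look-alikes. The rod box is at (403,195), with its slot to the left of the shutter. The bowl is at (340,254), the jar at (349,120) and the bottle at (274,115). The grey steel tray is the one on the mat, so I'll confirm it in a crop and measure.

```bash
cat >h.py <<'E'
import numpy as np,cv2
from rig import sensors,cams
def K(c,h=400):
    f=h/2/np.tan(np.radians(c["vertical_fov"])/2); return np.array([[f,0,c["cx"]],[0,f,c["cy"]],[0,0,1]])
def rays(c,uv):
    uv=np.asarray(uv,float).reshape(-1,1,2)
    p=cv2.undistortPoints(uv,K(c),c["distortion"]).reshape(-1,2)
    return np.c_[p,np.ones(len(p))]
def plane(c,uv,z):
    E=c["extrinsics"];d=rays(c,uv)@E[:3,:3].T;o=E[:3,3]
    return o+d*((z-o[2])/d[:,2])[:,None]
def cloud(c,d):
    E=c["extrinsics"];v,u=np.mgrid[:400,:640]
    p=rays(c,np.c_[u.ravel(),v.ravel()])*d.reshape(-1,1)
    return (p@E[:3,:3].T+E[:3,3]).reshape(400,640,3)
def px(c,P):
    E=np.linalg.inv(c["extrinsics"]);r=cv2.Rodrigues(E[:3,:3])[0]
    return cv2.projectPoints(np.float64(P).reshape(-1,1,3),r,E[:3,3],K(c),c["distortion"])[0].reshape(-1,2)
def rect(P):
    (c,s,a)=cv2.minAreaRect(np.float32(P[:,:2]*1000)); return np.round(c,1),np.round(s,1),round(a,1)
E
python3 - <<'E'
from h import *
c=cams.calibration("top");z=np.load("pics/top0.npz");im,d=z["im"],z["d"]
W=cloud(c,d);Z=W[...,2];g=im.max(2)
def sel(x0,x1,y0,y1,m):
    M=np.zeros((400,640),bool);M[y0:y1,x0:x1]=1;return M&m&(d>0)
# mat: dark, low
M=sel(235,318,155,245,(g<70)&(Z<.03))
n,l,st,ce=cv2.connectedComponentsWithStats(M.astype('u1'));k=1+st[1:,4].argmax()
ys,xs=np.where(l==k);print("mat",rect(plane(c,np.c_[xs,ys],.004)),len(xs))
M=sel(235,318,155,245,Z>.075);print("traytab z>.075",rect(W[M]),M.sum(),np.median(Z[M]))
M=sel(235,318,155,245,(Z>.015)&(Z<.06));print("tray",rect(W[M]),M.sum())
M=sel(365,440,145,245,(Z>.06));print("box all",rect(W[M]),M.sum())
M2=sel(365,440,145,245,(Z>.062)&(Z<.078));print("lid",rect(W[M2]),np.median(Z[M2]))
M=sel(365,440,145,245,(Z>.095));print("shtab",rect(W[M]),M.sum())
M=sel(365,440,145,245,(Z<.05)&(Z>-.0)&(W[...,0]<9));
a=cv2.resize(im[150:250,230:440],None,fx=3.8,fy=3.8,interpolation=2);cv2.imwrite("pics/crop1.png",a)
for nm,(x0,x1,y0,y1) in dict(bottle=(260,292,92,138),jar=(335,364,100,136),bowl=(322,358,236,272)).items():
    M=sel(x0,x1,y0,y1,Z>.02);print(nm,rect(W[M]),W[M].max(0))
E
```

```text
mat (array([523.9, 199.5]), array([197.8, 148.7]), 14.5) 1690
traytab z>.075 (array([529. , 205.4]), array([43.5,  9.9]), 15.0) 66 0.09022521262250227
tray (array([527.7, 211.5]), array([144.5,  90.9]), 15.4) 875
box all (array([ 538.1, -169.9]), array([120.5, 202. ]), 85.4) 2414
lid (array([ 538.1, -169.9]), array([120.5, 202. ]), 85.4) 0.06988268582626722
shtab (array([ 536.9, -179.7]), array([ 9.5, 41.7]), 85.5) 61
bottle (array([760.3, 208.2]), array([51.7, 63.3]), 16.9) [0.79064038 0.23980719 0.16196863]
jar (array([767.4, -14. ]), array([58.6, 59.4]), 32.9) [0.79851056 0.01715081 0.09433048]
bowl (array([364.1,  11.2]), array([86.8, 84.8]), 0.6) [0.40757909 0.05378124 0.04837441]
```

View pics/crop1.png

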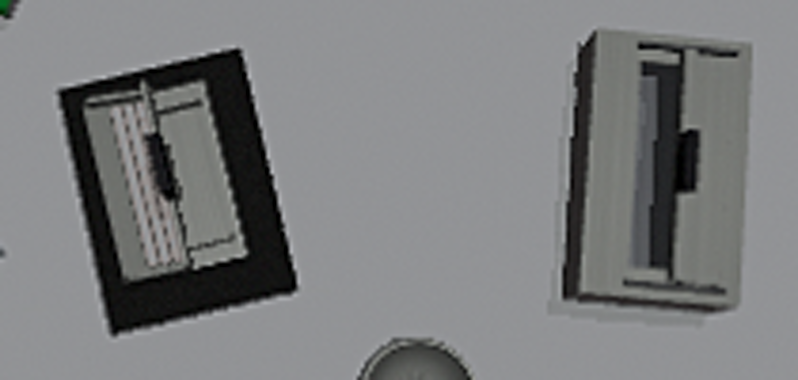

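The crop confirms the steel tray on the mat, with white rods on its left and the tab at crop (160,165). The slot is left of the shutter tab at (688,160). Moving now.

```bash
cat >>h.py <<'E'
from scipy.spatial.transform import Rotation as R
def Rt(yaw,tip=0):  # tool rot for tray yaw (deg) tipped towards tray +y
    y=np.radians(yaw);tx=np.array([np.cos(y),np.sin(y),0]);ty=np.array([-np.sin(y),np.cos(y),0])
    return np.c_[[0,0,-1.],ty,tx]@R.from_rotvec([0,0,-np.radians(tip)]).as_matrix()
def delta(p,yaw,tip=0):
    s=sensors.observe();A=s["tool_rot"]
    t=A.T@(np.array(p)-s["position"]);r=R.from_matrix(A.T@Rt(yaw,tip)).as_rotvec()
    print("t",s["time_s"],"pos",s["position"].round(4),"q",s["q"].round(0),"w",round(s["grip_width"],4),"F",s["ft_force"].round(1))
    print("  trans",t.round(4),"dr",r.round(4))
E
python3 -m crank '{"hand":[0,0,0,0,0],"translation":[[0,-0.01,0.03],[0,-0.025,0.07],[0,-0.045,0.115],[0,-0.06,0.16],[0,-0.08,0.205]],"dr":[[-0.06,0,0],[-0.13,0,0],[-0.19,0,0],[-0.26,0,0],[-0.32,0,0]]}' 40
python3 -c "
from h import *
delta([.529,.2054,.15],15)"
```

```text
time_s: 0.6
position: [0.3696, 0.3551, 0.1976]
tool_rot: [[-0.0, 0.068, 0.998], [-0.0, 0.998, -0.068], [-1.0, -0.0, -0.0]]
ft_force: [0.1, -0.6, -0.7]
grip_width: 0.0856
t 0.6 pos [0.3696 0.3551 0.1976] q [ 31.  18.  80.   0.  82. -56.] w 0.0856 F [ 0.1 -0.6 -0.7]
  trans [ 0.0476 -0.1386  0.1691] dr [-3.294e-01 -3.000e-04  1.000e-04]
```

```bash
python3 -m crank '{"hand":[0,0,0,0,0],"translation":[[0.01,-0.028,0.034],[0.02,-0.056,0.068],[0.03,-0.084,0.102],[0.04,-0.112,0.136],[0.047,-0.1385,0.169]],"dr":[[-0.066,0,0],[-0.13,0,0],[-0.2,0,0],[-0.26,0,0],[-0.33,0,0]]}' >/dev/null
python3 -m crank '{"hand":[0,0],"translation":[[0,0,0],[0,0,0]],"dr":[[0,0,0],[0,0,0]]}' >/dev/null
python3 -c "
from h import *
delta([.529,.2054,.055],15)
c=cams.calibration('wrist');im,d=cams.get_image('wrist');cv2.imwrite('pics/w1.png',im)
W=cloud(c,d);M=(d>0)&(W[...,2]>.08)&(W[...,2]<.1)&(np.hypot(W[...,0]-.529,W[...,1]-.205)<.04);print(M.sum())
if M.sum():print(rect(W[M]),W[M][:,2].max())
"
```

```text
t 1.3 pos [0.5274 0.2058 0.1501] q [  9.  26.  76.   0.  78. -95.] w 0.0851 F [0.8 0.5 0.1]
  trans [ 0.0951 -0.0008  0.0016] dr [-0.0046 -0.0016 -0.0004]
928
(array([529.9, 204.3]), array([44.2,  9.9]), 15.8) 0.09421381927047534
```

View pics/w1.png

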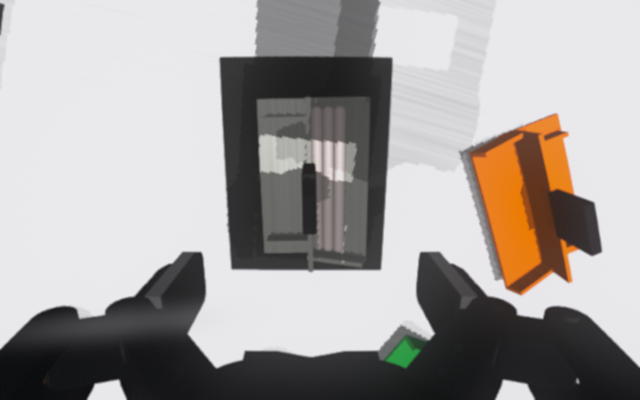

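The wrist view shows the tab centred between the fingers at (309,200), with the rods on its right (tool +y). I'll go down and grip.

```bash
python3 -m crank '{"hand":[0,0,0,0,0],"translation":[[0.02,-0.001,0.002],[0.045,-0.001,0.002],[0.07,-0.001,0.002],[0.088,-0.001,0.002],[0.095,-0.001,0.002]],"dr":[[-0.007,0,0],[-0.007,0,0],[-0.007,0,0],[-0.007,0,0],[-0.007,0,0]]}' >/dev/null
python3 -m crank '{"hand":[120,160,190,215,230],"translation":[[0,0,0],[0,0,0],[0,0,0],[0,0,0],[0,0,0]],"dr":[[0,0,0],[0,0,0],[0,0,0],[0,0,0],[0,0,0]]}' 60 >/dev/null
python3 -m crank '{"hand":[255,255,255,255,255],"translation":[[0,0,0],[0,0,0],[0,0,0],[0,0,0],[0,0,0]],"dr":[[0,0,0],[0,0,0],[0,0,0],[0,0,0],[0,0,0]]}' 60 >/dev/null
python3 -c "
from h import *
delta([.5295,.2048,.2],15.4)"
```

```text
t 2.85 pos [0.5298 0.2057 0.0564] q [  9.  31.  83.  -0.  65. -96.] w 0.0062 F [-1.1 -2.2  5.7]
  trans [-0.1436 -0.0008 -0.0004] dr [-0.0027  0.0008  0.0005]
```

```bash
python3 -m crank '{"hand":[255,255,255,255,255],"translation":[[-0.003,0,0],[-0.009,0,0],[-0.017,0,0],[-0.025,0,0],[-0.033,0,0]],"dr":[[0,0,0],[0,0,0],[0,0,0],[0,0,0],[0,0,0]]}' >/dev/null
python3 -m crank '{"hand":[255,255,255,255,255],"translation":[[-0.01,0,0],[-0.022,0,0],[-0.037,0,0],[-0.055,0,0],[-0.07,0,0]],"dr":[[0,0,0],[0,0,0],[0,0,0],[0,0,0],[0,0,0]]}' >/dev/null
python3 -c "
from h import *
delta([.5295,.2048,.16],15.4)
im,d=cams.get_image('wrist');cv2.imwrite('pics/w2.png',im[100:400])
"
```

```text
t 3.85 pos [0.5296 0.2059 0.1605] q [  9.  25.  75.   0.  80. -96.] w 0.0063 F [-0.5  0.9 -4.8]
  trans [ 0.0005 -0.0011 -0.0004] dr [-0.0025  0.001   0.0001]
```

View pics/w2.png

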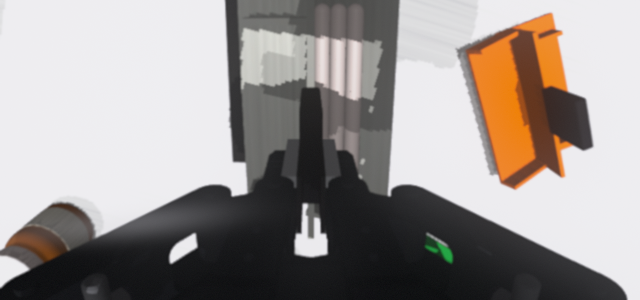

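The tray is lifted level and the rods are still against the wall. Next I turn it −199.6° in place, because the last joint's range suits that direction.

```bash
python3 -m crank '{"hand":[255,255,255,255,255],"translation":[[0,0,0],[0,0,0],[0,0,0],[0,0,0],[0,0,0]],"dr":[[0.04,0,0],[0.12,0,0],[0.24,0,0],[0.37,0,0],[0.5,0,0]]}' >/dev/null
python3 -m crank '{"hand":[255,255,255,255,255],"translation":[[0,0,0],[0,0,0],[0,0,0],[0,0,0],[0,0,0]],"dr":[[0.13,0,0],[0.27,0,0],[0.41,0,0],[0.55,0,0],[0.69,0,0]]}' >/dev/null
python3 -m crank '{"hand":[255,255,255,255,255],"translation":[[0,0,0],[0,0,0],[0,0,0],[0,0,0],[0,0,0]],"dr":[[0.14,0,0],[0.28,0,0],[0.42,0,0],[0.56,0,0],[0.7,0,0]]}' >/dev/null
python3 -m crank '{"hand":[255,255,255,255,255],"translation":[[0,0,0],[0,0,0],[0,0,0],[0,0,0],[0,0,0]],"dr":[[0.14,0,0],[0.28,0,0],[0.42,0,0],[0.56,0,0],[0.7,0,0]]}' >/dev/null
python3 -m crank '{"hand":[255,255,255,255,255],"translation":[[0,0,0],[0,0,0],[0,0,0],[0,0,0],[0,0,0]],"dr":[[0.13,0,0],[0.26,0,0],[0.38,0,0],[0.48,0,0],[0.56,0,0]]}' >/dev/null
python3 -m crank '{"hand":[255,255,255,255,255],"translation":[[0,0,0],[0,0,0],[0,0,0],[0,0,0],[0,0,0]],"dr":[[0.08,0,0],[0.16,0,0],[0.24,0,0],[0.3,0,0],[0.334,0,0]]}' >/dev/null
cat >>h.py <<'E'
BC=np.array([.538,-.170]);BY=175.4
def tcp(tip,ey=-.020,ez=.013,h=.0524):
    # world TCP so that tray edge is at box y=ey, ez above lid, at tip angle
    a=np.radians(tip);v=np.array([-.050,h-.0225])
    by=ey+v[0]*np.cos(a)+v[1]*np.sin(a);bz=.07+ez-v[0]*np.sin(a)+v[1]*np.cos(a)
    y=np.radians(BY+90);return np.r_[BC+by*np.array([np.cos(y),np.sin(y)]),bz]
E
python3 -c "
from h import *
p=tcp(0,ez=.033);print(p);delta(p,BY)
im,d=cams.get_image('top');c=cams.calibration('top')
W=cloud(c,d);Z=W[...,2]
v,u=np.mgrid[:400,:640];M=(d>0)&(u>365)&(u<440)&(v>145)&(v<245)
print(rect(W[M&(Z>.062)&(Z<.078)]))
cv2.imwrite('pics/t2.png',cv2.resize(im[140:260,220:440],None,fx=3.6,fy=3.6))
"
```

```text
[ 0.54361392 -0.10022548  0.1329    ]
t 6.9 pos [0.5294 0.2059 0.1589] q [  9.  25.  75.  -0.  79. 104.] w 0.0065 F [ 0.1 -0.3 -4.1]
  trans [ 0.026   0.3041 -0.0382] dr [ 0.002   0.0003 -0.0001]
(array([ 538. , -169.9]), array([120. , 202.2]), 85.5)
```

View pics/t2.png

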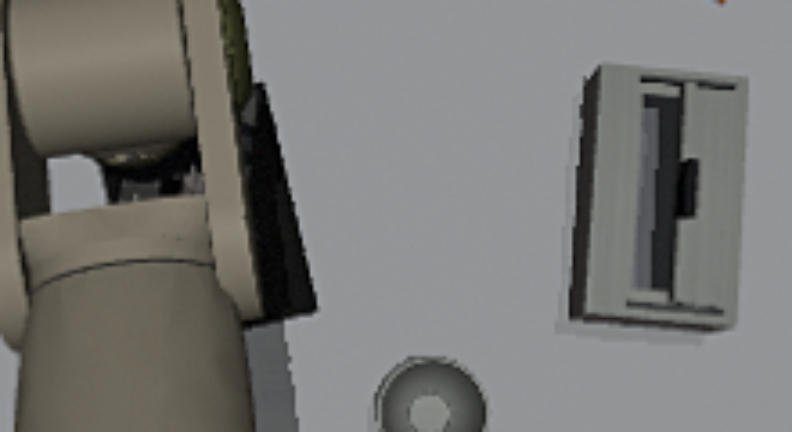

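```bash
python3 -m crank '{"hand":[255,255,255,255,255],"translation":[[0,0.004,0],[0,0.013,-0.001],[0,0.028,-0.003],[0,0.048,-0.006],[0,0.07,-0.009]],"dr":[[0,0,0],[0,0,0],[0,0,0],[0,0,0],[0,0,0]]}' >/dev/null
python3 -m crank '{"hand":[255,255,255,255,255],"translation":[[0,0.022,-0.003],[0,0.044,-0.006],[0,0.066,-0.009],[0,0.088,-0.012],[0,0.11,-0.015]],"dr":[[0,0,0],[0,0,0],[0,0,0],[0,0,0],[0,0,0]]}' >/dev/null
python3 -m crank '{"hand":[255,255,255,255,255],"translation":[[0,0.022,-0.003],[0,0.044,-0.006],[0,0.063,-0.008],[0,0.079,-0.01],[0,0.093,-0.011]],"dr":[[0,0,0],[0,0,0],[0,0,0],[0,0,0],[0,0,0]]}' >/dev/null
python3 -m crank '{"hand":[255,255,255,255,255],"translation":[[0,0.011,-0.001],[0,0.02,-0.002],[0,0.027,-0.003],[0,0.03,-0.003],[0,0.031,-0.003]],"dr":[[0,0,0],[0,0,0],[0,0,0],[0,0,0],[0,0,0]]}' >/dev/null
python3 -c "
from h import *
p=tcp(0,ez=.033);delta(p,BY)
for t,z in((16,.025),(20,.015),(24,.013),(32,.013),(40,.013),(45,.013)): delta(tcp(t,ez=z),BY,t)
c=cams.calibration('wrist');im,d=cams.get_image('wrist');cv2.imwrite('pics/w3.png',im)
"
```

```text
t 8.95 pos [ 0.5443 -0.1001  0.1588] q [-23.  24.  78.   0.  78.  72.] w 0.0061 F [-0.8  0.1 -4.2]
  trans [0.0259 0.0002 0.0006] dr [0.0042 0.0001 0.0001]
t 8.95 pos [ 0.5443 -0.1001  0.1588] q [-23.  24.  78.   0.  78.  72.] w 0.0061 F [-0.8  0.1 -4.2]
  trans [0.0213 0.0104 0.0007] dr [ 0.0042  0.0007 -0.2791]
t 8.95 pos [ 0.5443 -0.1001  0.1588] q [-23.  24.  78.   0.  78.  72.] w 0.0061 F [-0.8  0.1 -4.2]
  trans [0.0286 0.0134 0.0007] dr [ 0.0042  0.0009 -0.3489]
t 8.95 pos [ 0.5443 -0.1001  0.1588] q [-23.  24.  78.   0.  78.  72.] w 0.0061 F [-0.8  0.1 -4.2]
  trans [0.0281 0.0167 0.0007] dr [ 0.0041  0.001  -0.4187]
t 8.95 pos [ 0.5443 -0.1001  0.1588] q [-23.  24.  78.   0.  78.  72.] w 0.0061 F [-0.8  0.1 -4.2]
  trans [0.0239 0.0236 0.0007] dr [ 0.0041  0.0013 -0.5584]
t 8.95 pos [ 0.5443 -0.1001  0.1588] q [-23.  24.  78.   0.  78.  72.] w 0.0061 F [-0.8  0.1 -4.2]
  trans [0.0207 0.0311 0.0008] dr [ 0.004   0.0016 -0.698 ]
t 8.95 pos [ 0.5443 -0.1001  0.1588] q [-23.  24.  78.   0.  78.  72.] w 0.0061 F [-0.8  0.1 -4.2]
  trans [0.0193 0.036  0.0008] dr [ 0.004   0.0018 -0.7853]
```

View pics/w3.png

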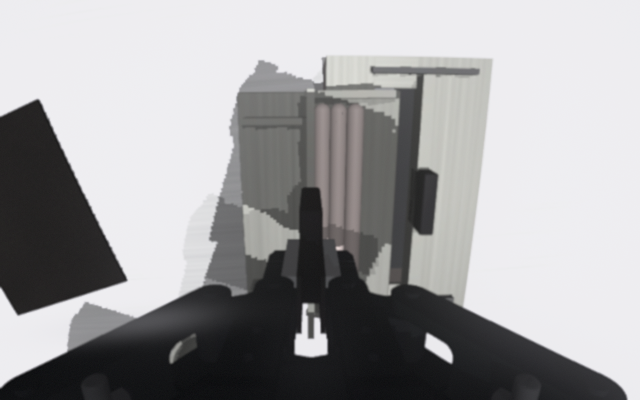

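The rods (px 318–360) lie against the wall. The tray edge at px 395 is parallel to the slot (400–420), with the shutter tab at (427,200). I tip to 16° first and check the pivot.

```bash
python3 -m crank '{"hand":[255,255,255,255,255],"translation":[[0.003,0.001,0],[0.008,0.003,0],[0.013,0.006,0],[0.018,0.009,0],[0.021,0.0105,0.001]],"dr":[[0.004,0,-0.03],[0.004,0,-0.1],[0.004,0,-0.18],[0.004,0,-0.24],[0.004,0,-0.28]]}' >/dev/null
python3 -m crank '{"hand":[255,255],"translation":[[0,0,0],[0,0,0]],"dr":[[0,0,0],[0,0,0]]}' >/dev/null
python3 -c "
from h import *
for t,z in((20,.015),(22,.013),(24,.013),(26,.013),(28,.013),(30,.013),(32,.013),(36,.013),(40,.013),(44,.013)): print(t);delta(tcp(t,ez=z),BY,t)
" | grep -v pos
```

```text
20
  trans [ 0.0066  0.0048 -0.0002] dr [-0.0003  0.0004 -0.0696]
22
  trans [ 0.0068  0.0066 -0.0002] dr [-0.0003  0.0004 -0.1045]
24
  trans [ 0.0052  0.0078 -0.0002] dr [-0.0003  0.0004 -0.1394]
26
  trans [ 0.0037  0.0091 -0.0002] dr [-0.0003  0.0004 -0.1743]
28
  trans [ 0.0021  0.0105 -0.0002] dr [-0.0003  0.0004 -0.2092]
30
  trans [ 0.0007  0.0119 -0.0002] dr [-0.0003  0.0004 -0.2442]
32
  trans [-0.0007  0.0133 -0.0002] dr [-0.0003  0.0004 -0.2791]
36
  trans [-0.0034  0.0164 -0.0002] dr [-3.000e-04  4.000e-04 -3.489e-01]
40
  trans [-0.0059  0.0196 -0.0002] dr [-3.000e-04  3.000e-04 -4.187e-01]
44
  trans [-0.0081  0.023  -0.0002] dr [-3.000e-04  3.000e-04 -4.885e-01]
```

```bash
python3 -m crank '{"hand":[255,255,255,255,255],"translation":[[0.0035,0.0025,0],[0.0066,0.0048,0],[0.0068,0.0066,0],[0.0052,0.0078,0],[0.0037,0.0091,0]],"dr":[[0,0,-0.035],[0,0,-0.07],[0,0,-0.1045],[0,0,-0.14],[0,0,-0.174]]}' >/dev/null
python3 -m crank '{"hand":[255,255,255,255,255],"translation":[[-0.0018,0.0011,0],[-0.0034,0.0022,0],[-0.0051,0.0034,0],[-0.0067,0.0047,0],[-0.0083,0.006,0]],"dr":[[0,0,-0.035],[0,0,-0.07],[0,0,-0.105],[0,0,-0.14],[0,0,-0.174]]}' >/dev/null
python3 -m crank '{"hand":[255,255,255,255,255],"translation":[[-0.0017,0.0011,0],[-0.0034,0.0022,0],[-0.005,0.0034,0],[-0.0067,0.0046,0],[-0.0067,0.0046,0]],"dr":[[0,0,-0.035],[0,0,-0.07],[0,0,-0.105],[0,0,-0.14],[0,0,-0.14]]}' >/dev/null
python3 -m crank '{"hand":[255,255,255,255],"translation":[[0,0,0],[0,0,0],[0,0,0],[0,0,0]],"dr":[[0,0,0],[0,0,0],[0,0,0],[0,0,0]]}' >/dev/null
python3 -c "
from h import *
delta(tcp(44),BY,44)
im,d=cams.get_image('wrist');a=im
im,d=cams.get_image('scene');b=cv2.resize(im[80:200,190:350],(640,480))
cv2.imwrite('pics/w4.png',cv2.resize(np.vstack([a[:300],b[:]]),None,fx=.75,fy=.75))
"
```

```text
t 11.6 pos [ 0.5406 -0.1346  0.1395] q [-44.  36.  74.  33. 100.  48.] w 0.0061 F [-0.7  0.2 -3.9]
  trans [-0.      0.0004 -0.0003] dr [ 0.0002  0.0006 -0.0003]
```

View pics/w4.png

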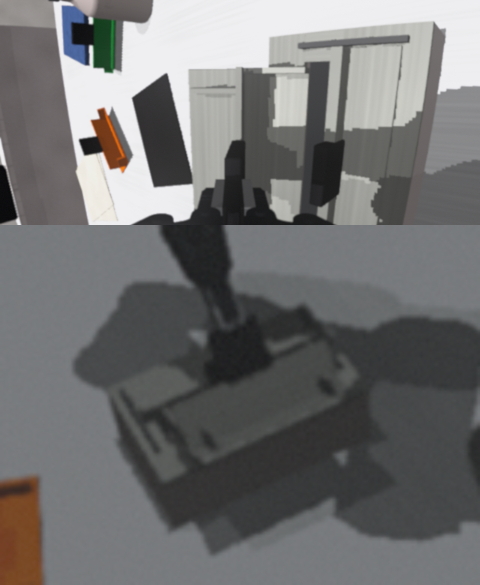

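The tray floor is now empty (wrist panel at about (260,110)) and no rods show on the lid or bench. I back off level, then look into the slot.

```bash
python3 -m crank '{"hand":[255,255,255,255,255],"translation":[[-0.008,-0.006,0],[-0.018,-0.013,0],[-0.026,-0.02,0],[-0.034,-0.03,0],[-0.042,-0.038,0]],"dr":[[0,0,0.05],[0,0,0.15],[0,0,0.27],[0,0,0.4],[0,0,0.52]]}' >/dev/null
python3 -c "
from h import *
p=tcp(0,ez=.07);p=p+[0,.08,0];delta(p,BY)"
```

```text
t 12.2 pos [ 0.5406 -0.1365  0.1986] q [-33.  24.  71.  12.  91.  61.] w 0.0061 F [-0.6  0.5 -4.4]
  trans [ 0.0555 -0.106   0.0065] dr [-0.     -0.003   0.2407]
```

```bash
python3 -m crank '{"hand":[255,255,255,255,255],"translation":[[0.006,-0.015,0],[0.015,-0.035,0.002],[0.028,-0.06,0.003],[0.04,-0.085,0.005],[0.05,-0.106,0.0065]],"dr":[[0,0,0.05],[0,0,0.11],[0,0,0.17],[0,0,0.22],[0,0,0.24]]}' >/dev/null
python3 -m crank '{"hand":[255,255],"translation":[[0,0,0],[0,0,0]],"dr":[[0,0,0],[0,0,0]]}' >/dev/null
python3 -c "
from h import *
delta([.524,.1995,.16],BY)
a,d=cams.get_image('wrist');c=cams.calibration('wrist');Wd=cloud(c,d)
im,d2=cams.get_image('top');c2=cams.calibration('top');W=cloud(c2,d2)
y=np.radians(BY);Rb=np.array([[np.cos(y),np.sin(y)],[-np.sin(y),np.cos(y)]])
for w,dd,n in((Wd,d,'wrist'),(W,d2,'top')):
    b=(w[...,:2]-BC)@Rb.T
    M=(dd>0)&(abs(b[...,0])<.095)&(abs(b[...,1])<.055)&(w[...,2]<.055)&(w[...,2]>0.012)
    print(n,M.sum(),np.histogram(w[...,2][M],8),[np.percentile(b[M],[1,99],axis=0).round(3)] if M.sum() else 0)
A=cv2.resize(im[145:245,365:450],(510,600));cv2.imwrite('pics/w5.png',np.hstack([A,cv2.resize(a[0:380,:],(288*1,600))]))
cv2.imwrite('pics/w5.png',np.vstack([a[:330],cv2.resize(im[150:240,360:460],(640,576))[:270]]))
"
```

```text
t 12.9 pos [ 0.5431 -0.0209  0.1745] q [-15.  22.  78.   0.  80.  80.] w 0.0062 F [-0.4 -0.5 -3.1]
  trans [ 0.0161 -0.2181  0.0364] dr [ 0.0014 -0.0009  0.0074]
wrist 2731 (array([1237, 1337,   41,   27,   21,   28,   28,   12]), array([0.01200452, 0.01421433, 0.01642414, 0.01863394, 0.02084375,
       0.02305356, 0.02526337, 0.02747318, 0.02968299])) [array([[-0.065,  0.001],
       [ 0.095,  0.034]])]
top 0 (array([0, 0, 0, 0, 0, 0, 0, 0]), array([0.   , 0.125, 0.25 , 0.375, 0.5  , 0.625, 0.75 , 0.875, 1.   ])) 0
```

View pics/w5.png

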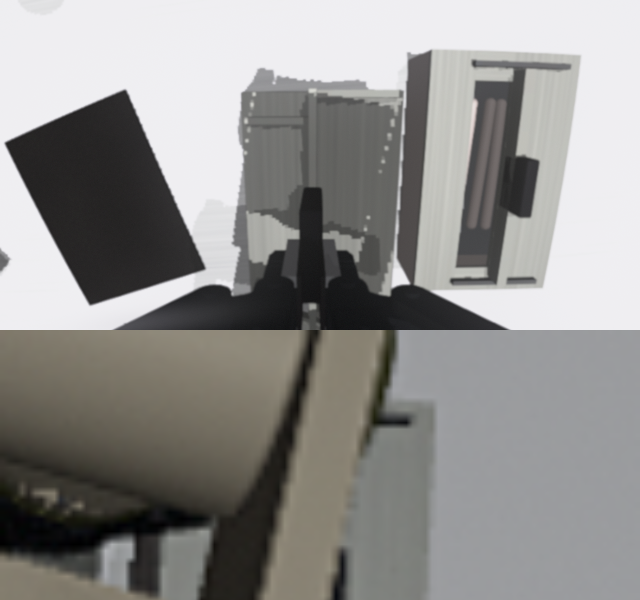

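The rods lie flat in the box (wrist px 472–500, 100–230) with tops at about 15 mm. The tray goes back to the mat, turned 19° to square it with the mat.

```bash
python3 -m crank '{"hand":[255,255,255,255,255],"translation":[[0,-0.008,0.001],[0,-0.025,0.004],[0,-0.05,0.008],[0,-0.08,0.013],[0,-0.108,0.018]],"dr":[[-0.02,0,0],[-0.05,0,0],[-0.1,0,0],[-0.15,0,0],[-0.2,0,0]]}' >/dev/null
python3 -c "
from h import *
delta([.524,.1995,.16],194.5)"
```

```text
t 13.5 pos [0.5337 0.0884 0.1745] q [-3. 22. 78.  0. 80. 80.] w 0.0061 F [ 0.4  0.4 -3.8]
  trans [ 0.0154 -0.1113 -0.0038] dr [-0.1319 -0.0018  0.0082]
```

```bash
python3 -m crank '{"hand":[255,255,255,255,255],"translation":[[0.002,-0.028,-0.001],[0.006,-0.056,-0.002],[0.01,-0.082,-0.003],[0.014,-0.102,-0.004],[0.015,-0.111,-0.004]],"dr":[[-0.03,0,0],[-0.06,0,0.008],[-0.09,0,0.008],[-0.12,0,0.008],[-0.132,0,0.008]]}' >/dev/null
python3 -m crank '{"hand":[255,255,255,255,255],"translation":[[0.012,0,0],[0.032,0,0],[0.054,0,0],[0.072,0,0],[0.084,0,0]],"dr":[[0,0,0],[0,0,0],[0,0,0],[0,0,0],[0,0,0]]}' >/dev/null
python3 -m crank '{"hand":[255,255,255],"translation":[[0.004,0,0],[0.008,0,0],[0.01,0,0]],"dr":[[0,0,0],[0,0,0],[0,0,0]]}' >/dev/null
python3 -c "
from h import *
delta([.524,.1995,.0568],194.5)"
```

```text
t 14.8 pos [0.5251 0.1982 0.0665] q [ 9. 30. 84. -0. 66. 84.] w 0.0062 F [ 0.1  0.2 -3.7]
  trans [ 0.0097 -0.0015  0.0008] dr [-0.0015 -0.0026 -0.0004]
```

```bash
python3 -m crank '{"hand":[255,255,255,255,255],"translation":[[0.003,0,0],[0.006,0,0],[0.008,0,0],[0.01,0,0],[0.01,0,0]],"dr":[[0,0,0],[0,0,0],[0,0,0],[0,0,0],[0,0,0]]}'
python3 -m crank '{"hand":[255,255],"translation":[[0.001,0,0],[0.001,0,0]],"dr":[[0,0,0],[0,0,0]]}'
```

```text
time_s: 15.3
position: [0.5248, 0.1984, 0.0564]
tool_rot: [[0.002, 0.249, -0.968], [0.0, -0.968, -0.249], [-1.0, 0.0, -0.002]]
ft_force: [-0.9, -1.1, -1.9]
grip_width: 0.0061
time_s: 15.5
position: [0.5248, 0.1984, 0.0563]
tool_rot: [[0.003, 0.249, -0.968], [0.0, -0.968, -0.249], [-1.0, 0.001, -0.003]]
ft_force: [-3.3, -1.2, 6.4]
grip_width: 0.0062
```

Contact (force change of about 10 N). Release, rise and look.

```bash
python3 -m crank '{"hand":[220,180,120,60,0],"translation":[[0,0,0],[0,0,0],[0,0,0],[0,0,0],[0,0,0]],"dr":[[0,0,0],[0,0,0],[0,0,0],[0,0,0],[0,0,0]]}' >/dev/null
python3 -m crank '{"hand":[0,0,0,0,0],"translation":[[0,0,0],[0,0,0],[0,0,0],[0,0,0],[0,0,0]],"dr":[[0,0,0],[0,0,0],[0,0,0],[0,0,0],[0,0,0]]}'
python3 -m crank '{"hand":[0,0,0,0,0],"translation":[[-0.01,0,0],[-0.03,0,0],[-0.06,0,0],[-0.095,0,0],[-0.125,0,0]],"dr":[[0,0,0],[0,0,0],[0,0,0],[0,0,0],[0,0,0]]}' >/dev/null
python3 -c "
from h import *
im,d=cams.get_image('wrist');c=cams.calibration('wrist');W=cloud(c,d);Z=W[...,2]
M=(d>0)&(Z>.075)&(Z<.1)&(np.hypot(W[...,0]-.524,W[...,1]-.2)<.05);print(rect(W[M]),np.median(Z[M]),M.sum())
yb=np.radians(BY+90);tab=BC+(.012-.002)*np.array([np.cos(yb),np.sin(yb)]);print(tab)
delta(np.r_[tab,.19],BY)
cv2.imwrite('pics/w6.png',im)"
```

```text
time_s: 16.5
position: [0.5247, 0.1984, 0.0552]
tool_rot: [[0.002, 0.249, -0.968], [0.0, -0.968, -0.249], [-1.0, 0.0, -0.002]]
ft_force: [-0.1, -1.1, -0.4]
grip_width: 0.0856
(array([529.3, 198.7]), array([44., 10.]), 14.8) 0.09672637837283876 746
[ 0.53719801 -0.17996779]
t 17.05 pos [0.5264 0.1988 0.1877] q [ 9. 23. 74. -0. 82. 84.] w 0.0854 F [0.8 0.2 4.9]
  trans [-0.0028  0.3695  0.084 ] dr [ 0.3323 -0.0114  0.0007]
```

View pics/w6.png

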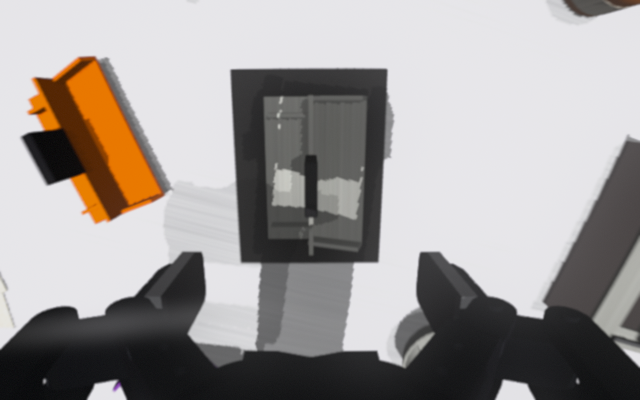

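The tray stands upright and empty on the mat, with its tab at (311,185) about 5 mm from the mat's centre. Next is the shutter.

```bash
python3 -m crank '{"hand":[0,0,0,0,0],"translation":[[0,0.02,0.004],[0,0.06,0.013],[0,0.1,0.022],[0,0.14,0.031],[0,0.18,0.04]],"dr":[[0.03,0,0],[0.07,0,0],[0.11,0,0],[0.15,0,0],[0.19,0,0]]}' >/dev/null
python3 -c "
from h import *
delta([.5372,-.18,.15],BY)"
```

```text
t 17.55 pos [0.5305 0.0126 0.1809] q [-11.  21.  79.   0.  80.  75.] w 0.0854 F [ 0.4  0.5 -0.2]
  trans [0.0309 0.1926 0.005 ] dr [ 0.1407 -0.0024  0.    ]
```

```bash
python3 -m crank '{"hand":[0,0,0,0,0],"translation":[[0.005,0.04,0.001],[0.012,0.08,0.002],[0.02,0.12,0.003],[0.026,0.16,0.004],[0.031,0.1925,0.005]],"dr":[[0.03,0,0],[0.06,0,0],[0.09,0,0],[0.12,0,0],[0.14,0,0]]}' >/dev/null
python3 -m crank '{"hand":[0,0],"translation":[[0,0,0],[0,0,0]],"dr":[[0,0,0],[0,0,0]]}' >/dev/null
python3 -c "
from h import *
delta([.5372,-.18,.082],BY)
im,d=cams.get_image('wrist');c=cams.calibration('wrist');W=cloud(c,d);Z=W[...,2]
M=(d>0)&(Z>.095)&(Z<.112)&(np.hypot(W[...,0]-.537,W[...,1]+.18)<.03);print(rect(W[M]),Z[M].max(),M.sum())
cv2.imwrite('pics/w7.png',im)"
```

```text
t 18.25 pos [ 0.5374 -0.1785  0.1494] q [-30.  26.  76.   0.  78.  64.] w 0.0858 F [0.2 0.4 0.3]
  trans [0.0674 0.0015 0.0002] dr [ 0.0012 -0.0016  0.0006]
(array([ 538. , -179.9]), array([ 9.3, 44.4]), 85.5) 0.10615081990541894 1001
```

View pics/w7.png

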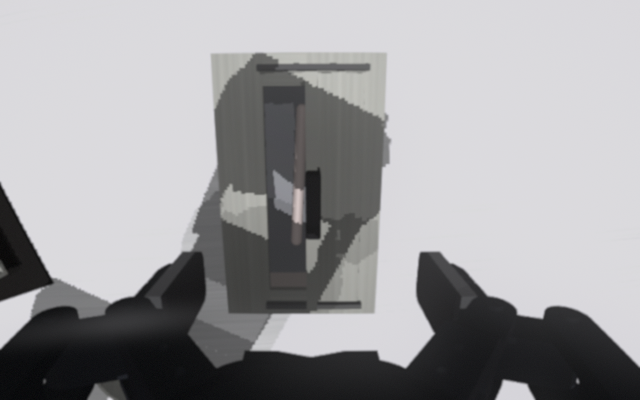

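The shutter tab (313,203) is centred between the fingers, and a rod shows below in the slot. I'll go down, grip lightly and slide.

```bash
python3 -m crank '{"hand":[0,0,0,0,0],"translation":[[0.015,0.0015,0],[0.035,0.0015,0],[0.052,0.0015,0],[0.062,0.0015,0],[0.067,0.0015,0]],"dr":[[0,0,0],[0,0,0],[0,0,0],[0,0,0],[0,0,0]]}' >/dev/null
python3 -m crank '{"hand":[120,160,190,215,230],"translation":[[0,0,0],[0,0,0],[0,0,0],[0,0,0],[0,0,0]],"dr":[[0,0,0],[0,0,0],[0,0,0],[0,0,0],[0,0,0]]}' 25 >/dev/null
python3 -m crank '{"hand":[255,255,255,255,255],"translation":[[0,0,0],[0,0,0],[0,0,0],[0,0,0],[0,0,0]],"dr":[[0,0,0],[0,0,0],[0,0,0],[0,0,0],[0,0,0]]}' 25
python3 -m crank '{"hand":[255,255,255,255,255],"translation":[[0,-0.003,0],[0,-0.009,0],[0,-0.015,0],[0,-0.021,0],[0,-0.027,0]],"dr":[[0,0,0],[0,0,0],[0,0,0],[0,0,0],[0,0,0]]}'
```

```text
time_s: 19.8
position: [0.5376, -0.1798, 0.0822]
tool_rot: [[0.002, -0.078, -0.997], [0.0, -0.997, 0.078], [-1.0, -0.0, -0.001]]
ft_force: [0.6, -0.8, 0.2]
grip_width: 0.0001
time_s: 20.3
position: [0.5397, -0.1522, 0.0822]
tool_rot: [[0.002, -0.078, -0.997], [0.0, -0.997, 0.078], [-1.0, -0.0, -0.002]]
ft_force: [0.4, 1.0, 0.1]
grip_width: -0.0003
```

Width 0 is odd. I'll check where the shutter tab is now.

```bash
python3 -c "
from h import *
im,d=cams.get_image('scene');c=cams.calibration('scene');W=cloud(c,d)
im3,d3=cams.get_image('wrist');W3=cloud(cams.calibration('wrist'),d3)
y=np.radians(BY);Rb=np.array([[np.cos(y),np.sin(y)],[-np.sin(y),np.cos(y)]])
for n,w,dd,g in(('scene',W,d,im),('wrist',W3,d3,im3)):
    b=(w[...,:2]-BC)@Rb.T*1000;Z=w[...,2]
    lip=(dd>0)&(abs(b[...,0])>30)&(abs(b[...,0])<84)&(abs(b[...,1])<60)&(Z>.082)&(Z<.092)
    print(n,'lip',lip.sum(),np.percentile(b[lip][:,1],[5,50,95]) if lip.sum() else 0)
    t=(dd>0)&(abs(b[...,0])<25)&(abs(b[...,1])<60)&(Z>.093)&(Z<.108)
    print('tab',t.sum(),np.percentile(b[t],[5,50,95],axis=0) if t.sum() else 0)
"
```

```text
scene lip 157 [ 2.62301615  6.41689388 12.5514268 ]
tab 37 [[-20.59766962   3.25157176]
 [-12.78357934   7.98196724]
 [ -4.93663598  14.32292268]]
wrist lip 2169 [ 5.86978625  9.49899323 13.37657688]
tab 2176 [[-22.46941284   6.03160335]
 [ -3.72246998  10.18492079]
 [ 17.7416517   15.29316993]]
```

```bash
python3 -c "
from h import *
s=sensors.observe();p=s['position'];print(s['time_s'],p.round(4),s['q'].round(2),s['grip_width'],s['ft_force'].round(2))
y=np.radians(BY);Rb=np.array([[np.cos(y),np.sin(y)],[-np.sin(y),np.cos(y)]])
print('tcp box',(Rb@(p[:2]-BC)*1000).round(1))
for n in('scene','wrist','top'):
    im,d=cams.get_image(n);w=cloud(cams.calibration(n),d);b=(w[...,:2]-BC)@Rb.T*1000;Z=w[...,2]*1000
    print(n)
    for z0 in range(72,150,8):
        m=(d>0)&(abs(b[...,0])<24)&(abs(b[...,1])<60)&(Z>=z0)&(Z<z0+8)
        if m.sum()>3: print(z0,m.sum(),'x',np.percentile(b[m][:,0],[2,98]).round(),'y',np.percentile(b[m][:,1],[2,50,98]).round())
    if n=='scene': cv2.imwrite('pics/s8.png',cv2.resize(im[60:200,200:360],(686,600),interpolation=2))
"
```

```text
20.4 [ 0.5397 -0.152   0.0822] [-2.785e+01  2.905e+01  8.285e+01  6.000e-02  6.803e+01  6.655e+01] -0.00012811556707518335 [ 0.47 -0.19 -0.63]
tcp box [ -0.3 -18.1]
scene
72 97 x [-24.  22.] y [-57.   5.  53.]
80 18 x [-23.  24.] y [2. 5. 6.]
88 18 x [-22.  -2.] y [ 0.  5. 13.]
96 24 x [-21.  -5.] y [ 2.  6. 15.]
104 14 x [-22.  -4.] y [ 4.  7. 11.]
120 15 x [-10.   6.] y [-32. -25. -12.]
128 18 x [-11.  10.] y [-33. -30. -19.]
136 17 x [-11.   6.] y [-34. -28. -14.]
144 10 x [-10.   4.] y [-35. -25. -15.]
wrist
72 3812 x [-23.  23.] y [ 6. 33. 45.]
80 202 x [-24.  23.] y [ 6.  6. 14.]
88 283 x [-24.  19.] y [ 6.  6. 14.]
96 1212 x [-23.  20.] y [ 6. 10. 16.]
104 843 x [-21.  18.] y [ 6. 11. 15.]
112 23 x [-12. -12.] y [-22. -17. -11.]
120 406 x [-12.  -8.] y [-29. -17.  -5.]
128 594 x [-12.  -7.] y [-30. -16.  -4.]
136 693 x [-13.  -8.] y [-30. -17.  -4.]
144 482 x [-13.  -8.] y [-30. -17.  -5.]
top
```

View pics/s8.png

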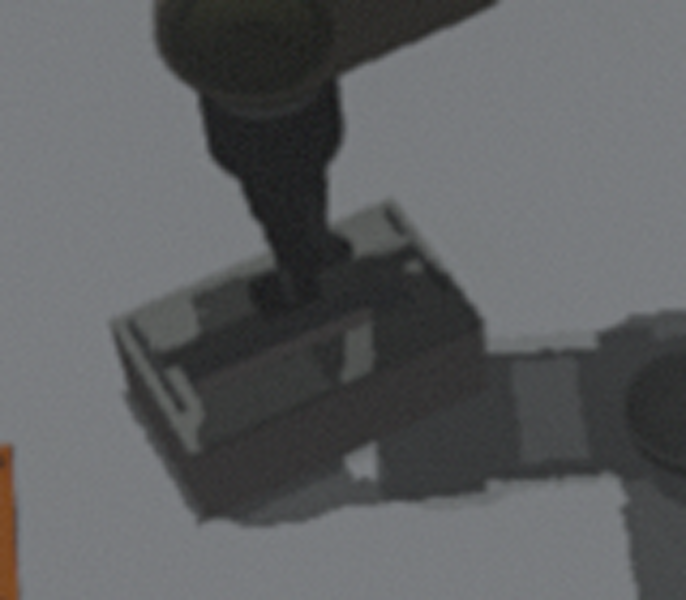

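The fingers end at about (305,300), above the lid, and both depth views show the finger tips about 30 mm higher than reported. The closed gripper passed over the tab. I check that by projection and redo the grip lower.

```bash
python3 -c "
from h import *
c=cams.calibration('scene');print([px(c,[.5397,-.152,z]).round(1).tolist() for z in(.082,.1,.115)])"
python3 -m crank '{"hand":[200,100,0,0,0],"translation":[[-0.01,0,0],[-0.03,0,0],[-0.045,0.009,0],[-0.045,0.02,0],[-0.045,0.0275,0]],"dr":[[0,0,0],[0,0,0],[0,0,0],[0,0,0],[0,0,0]]}' >/dev/null
python3 -m crank '{"hand":[0,0,0,0],"translation":[[0,0,0],[0.02,0,0],[0.035,0,0],[0.045,0,0]],"dr":[[0,0,0],[0,0,0],[0,0,0],[0,0,0]]}'
python3 -c "
from h import *
delta([.538,-.1799,.07],BY)
y=np.radians(BY);Rb=np.array([[np.cos(y),np.sin(y)],[-np.sin(y),np.cos(y)]])
im,d=cams.get_image('scene');w=cloud(cams.calibration('scene'),d);b=(w[...,:2]-BC)@Rb.T*1000;Z=w[...,2]*1000
for z0 in range(72,150,6):
        m=(d>0)&(abs(b[...,0])<16)&(b[...,1]<-15)&(b[...,1]>-60)&(Z>=z0)&(Z<z0+6)
        if m.sum()>1: print(z0,m.sum(),np.percentile(b[m],[2,98],axis=0).round().tolist())
"
```

```text
[[[270.9, 135.8]], [[270.2, 131.3]], [[269.6, 127.5]]]
time_s: 21.45
position: [0.5368, -0.1798, 0.0804]
tool_rot: [[-0.001, -0.078, -0.997], [0.002, -0.997, 0.078], [-1.0, -0.002, 0.001]]
ft_force: [0.0, 0.8, 0.1]
grip_width: 0.0855
t 21.45 pos [ 0.5368 -0.1798  0.0804] q [-31.  30.  82.   0.  68.  64.] w 0.0855 F [0.  0.8 0.1]
  trans [ 0.0104 -0.     -0.0012] dr [0.002  0.0009 0.0016]
72 25 [[-16.0, -58.0], [15.0, -28.0]]
132 9 [[-10.0, -45.0], [12.0, -39.0]]
138 17 [[-10.0, -50.0], [7.0, -34.0]]
144 8 [[-6.0, -47.0], [7.0, -42.0]]
```

```bash
python3 -m crank '{"hand":[0,0,0,0,0],"translation":[[0.005,0,0],[0.01,0,0],[0.015,0,0],[0.02,0,0],[0.024,0,0]],"dr":[[0,0,0],[0,0,0],[0,0,0],[0,0,0],[0,0,0]]}'
python3 -m crank '{"hand":[120,160,190,215,230],"translation":[[0,0,0],[0,0,0],[0,0,0],[0,0,0],[0,0,0]],"dr":[[0,0,0],[0,0,0],[0,0,0],[0,0,0],[0,0,0]]}' 25 >/dev/null
python3 -m crank '{"hand":[255,255,255,255,255],"translation":[[0,0,0],[0,0,0],[0,0,0],[0,0,0],[0,0,0]],"dr":[[0,0,0],[0,0,0],[0,0,0],[0,0,0],[0,0,0]]}' 25
```

```text
time_s: 22.0
position: [0.5376, -0.1803, 0.0579]
tool_rot: [[0.002, -0.078, -0.997], [0.0, -0.997, 0.078], [-1.0, -0.0, -0.002]]
ft_force: [-0.6, -0.5, 0.6]
grip_width: 0.085
time_s: 23.0
position: [0.5376, -0.1804, 0.0584]
tool_rot: [[0.002, -0.078, -0.997], [-0.0, -0.997, 0.078], [-1.0, -0.0, -0.002]]
ft_force: [-1.8, 0.8, 3.9]
grip_width: 0.0091
```

Now it holds the tab (9.1 mm). Slide.

```bash
python3 -m crank '{"hand":[255,255,255,255,255],"translation":[[0,-0.003,0],[0,-0.009,0],[0,-0.015,0],[0,-0.021,0],[0,-0.027,0]],"dr":[[0,0,0],[0,0,0],[0,0,0],[0,0,0],[0,0,0]]}'
python3 -m crank '{"hand":[255,255,255,255,255],"translation":[[0,-0.002,0],[0,-0.004,0],[0,-0.006,0],[0,-0.007,0],[0,-0.007,0]],"dr":[[0,0,0],[0,0,0],[0,0,0],[0,0,0],[0,0,0]]}'
```

```text
time_s: 23.5
position: [0.5398, -0.1531, 0.0584]
tool_rot: [[0.002, -0.078, -0.997], [-0.0, -0.997, 0.078], [-1.0, 0.0, -0.002]]
ft_force: [-1.2, -1.7, 5.9]
grip_width: 0.0089
time_s: 24.0
position: [0.5402, -0.1466, 0.0584]
tool_rot: [[0.002, -0.078, -0.997], [-0.001, -0.997, 0.078], [-1.0, 0.001, -0.002]]
ft_force: [-2.0, -2.3, 4.7]
grip_width: 0.0094
```

```bash
python3 -m crank '{"hand":[255,255],"translation":[[0,-0.001,0],[0,-0.002,0]],"dr":[[0,0,0],[0,0,0]]}'
python3 -m crank '{"hand":[255,255,255],"translation":[[0,-0.001,0],[0,-0.001,0],[0,-0.001,0]],"dr":[[0,0,0],[0,0,0],[0,0,0]]}'
python3 -c "
from h import *
y=np.radians(BY);Rb=np.array([[np.cos(y),np.sin(y)],[-np.sin(y),np.cos(y)]])
for n in('scene','wrist'):
    im,d=cams.get_image(n);w=cloud(cams.calibration(n),d);b=(w[...,:2]-BC)@Rb.T*1000;Z=w[...,2]*1000
    m=(d>0)&(abs(b[...,0])>28)&(abs(b[...,0])<84)&(Z>83)&(Z<92)&(abs(b[...,1])<50)
    print(n,m.sum(),np.percentile(b[m][:,1],[3,50,97]).round(1))"
```

```text
time_s: 24.2
position: [0.5403, -0.1465, 0.0584]
tool_rot: [[0.001, -0.078, -0.997], [-0.004, -0.997, 0.078], [-1.0, 0.004, -0.002]]
ft_force: [-5.0, -15.4, 3.6]
grip_width: 0.0094
time_s: 24.5
position: [0.5403, -0.1466, 0.0584]
tool_rot: [[0.001, -0.078, -0.997], [-0.006, -0.997, 0.078], [-1.0, 0.005, -0.002]]
ft_force: [-5.1, -17.2, 3.3]
grip_width: 0.0091
scene 155 [-31.  -27.2 -20.8]
wrist 3391 [-28.2 -24.5 -20.6]
```

It is at its stop: no motion at 17 N, with the lip at −24.5 mm as expected. Release, rise and do the final checks.

```bash
python3 -m crank '{"hand":[200,140,60,0,0],"translation":[[0,0,0],[0,0,0],[0,0,0],[0,0,0],[0,0,0]],"dr":[[0,0,0],[0,0,0],[0,0,0],[0,0,0],[0,0,0]]}' >/dev/null
python3 -m crank '{"hand":[0,0,0,0,0],"translation":[[0,0,0],[0,0,0],[0,0,0],[-0.01,0,0],[-0.025,0,0]],"dr":[[0,0,0],[0,0,0],[0,0,0],[0,0,0],[0,0,0]]}' >/dev/null
python3 -m crank '{"hand":[0,0,0,0,0],"translation":[[-0.03,0,0],[-0.07,0,0],[-0.11,0,0],[-0.13,0,0],[-0.13,0,0]],"dr":[[0,0,0],[0,0,0],[0,0,0],[0,0,0],[0,0,0]]}'
python3 -c "
from h import *
y=np.radians(BY);Rb=np.array([[np.cos(y),np.sin(y)],[-np.sin(y),np.cos(y)]])
for n in('scene','wrist'):
    im,d=cams.get_image(n);w=cloud(cams.calibration(n),d);b=(w[...,:2]-BC)@Rb.T*1000;Z=w[...,2]*1000
    m=(d>0)&(abs(b[...,0])>28)&(abs(b[...,0])<84)&(Z>83)&(Z<92)&(abs(b[...,1])<50)
    if m.sum():print(n,'lip',m.sum(),np.percentile(b[m][:,1],[3,50,97]).round(1))
    m=(d>0)&(abs(b[...,0])<24)&(Z>95)&(Z<110)&(abs(b[...,1])<50)
    if m.sum():print(n,'tab',m.sum(),rect(b[m]))
    if n=='scene':
        X,Y=w[...,0],w[...,1]
        for k,(x,yy,r,z0) in dict(tray=(.527,.199,.04,.075),bottle=(.76,.208,.05,.05),jar=(.767,-.014,.05,.02),bowl=(.364,.011,.06,.02)).items():
            m=(d>0)&(np.hypot(X-x,Y-yy)<r)&(w[...,2]>z0);print(k,m.sum(),rect(w[m]) if m.sum() else 0,w[m][:,2].max() if m.sum() else 0)
print(sensors.observe()['ft_force'].round(1))"
```

```text
time_s: 26.1
position: [0.5412, -0.1439, 0.2171]
tool_rot: [[0.008, -0.078, -0.997], [-0.003, -0.997, 0.078], [-1.0, 0.002, -0.008]]
ft_force: [0.1, -0.4, -1.2]
grip_width: 0.0855
scene lip 156 [-32.  -27.  -20.8]
scene tab 88 (array([   540.7, -25104.6]), array([15545.6, 43798.8]), 89.5)
tray 122 (array([525.1, 201.1]), array([45.2, 11.1]), 16.5) 0.09517056243675037
bottle 936 (array([767.4, 215.8]), array([54.4, 63.9]), 71.0) 0.1639924997709422
jar 850 (array([772.2,  -9.5]), array([60.9, 61. ]), 37.7) 0.09446305431838153
bowl 464 (array([365.3,  12. ]), array([87.7, 88.1]), 86.0) 0.50638758087554
wrist lip 1191 [-28.6 -24.5 -20.4]
wrist tab 640 (array([    69.9, -23431.2]), array([44039. ,  9892.6]), 0.5)
[-0.4 -0.6 -1.4]
```

```bash
python3 -c "
from rig import env
print(env.close_job())"
```

```text
the job is handed in; nothing more can be done
None
```

The job is handed in at about 26 s of the 66 s limit, and as far as my checks go every step was done. I gripped the tray by its tab, turned it about 200°, and tipped the rods into the slot at up to 44°. I then stood the empty tray back on its mat, let go, and slid the shutter to its stop.

**What the last checks showed:**
- **Rods:** the tray was empty after tipping. From above the slot the rods lay flat on the box floor, with tops at about 15 mm. I saw two clearly and took a bright sliver for the third. None was seen on the lid or bench in the pictures viewed.
- **Tray:** it stands upright, with its tab about 2–5 mm from the mat's centre.
- **Shutter:** it did not move under 17 N at its stop. The tab sits at box y ≈ −23.4 mm, which is about 35.4 mm of travel (33 mm needed).
- **Bystanders:** the bottle, jar and bowl are where they were, within the few millimetres the two camera views differ by.

**What went wrong or disagreed:**
- **Missed first grip:** my first grip on the shutter closed on nothing. Depth images put the finger tips about 30 mm higher than the reported tool position, so I re-gripped about 24 mm lower and that worked. I did not find the cause.
- **Tray grip:** the same offset means the tray was probably held only near the top of its tab. The grip read about 6 mm on the 10 mm tab, but it held throughout.
- **Scene camera:** it put the shutter lip at about −27 mm, against −24.5 mm from the wrist camera. Both mean shut.

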